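# Stop-button check and start of the jar shaker

### The arm

A 7-joint arm with a two-finger parallel gripper is mounted at the origin on a cart in front of the work surface, level with it; the furniture and walls round the work are solid. World frame = base frame: x ahead of the robot, y to its left, z up, the work surface at z = 0. Lengths are in m, angles in rad, forces in N, time in s.
With the tool pointing down it reaches from about 0.425 to 0.875 m from the base axis. Payload 8.4 kg.
Tool frame: the origin (TCP) lies at the very end of the fingers, on their centre line; the grasp point (between the pads) lies 19 mm behind it (r.pinch_z is the distance from the TCP to the grasp point, in m); z points along the fingers, y is the line along which they close (so a half turn about z gives the same grasp; the last joint's range is limited). The gripper opens to 85 mm and grips with 20 to 120 N. Pads are 22 mm wide; open, the fingers measure 114 mm over their backs; the gripper's body (76 mm by 85 mm) begins 54 mm behind the grasp point. The pads swing forward as they close: fully open they stand 13 mm farther back than shut.
Start: joints at [1.081, 0.333, 0.04, 1.465, -0.013, 1.343, -0.059], TCP at [0.248, -0.601, 0.231] pointing down, gripper open.
Joint ranges: [-2.58, 2.58], [-0.38, 2.09], [-1.3, 1.39], [0.25, 2.4], [-1.5, 4.64], [0.08, 2.09], [-2.65, 2.65]. Speed limits (rad/s): [2.22, 2.22, 2.79, 2.79, 3.14, 3.14, 3.14].

### API

Orientations are given as a rotation vector (axis times angle).
In Python, from bench import r gives the robot as it stands.
- The arm moves only by the tool play_rows, never from a script. Its argument "steps" is a list of rows, each an object of numbers: "gripper": the gripper command: -1 is shut, 1 is fully open, values between are in proportion; "tx", "ty", "tz": the shift along the tool's x, y, z each as a share of 0.5 m, from -1 to 1; "twist": the turn about the tool's z as a share of 120 degrees, from -1 to 1. A call has 1 to 5 rows; each row is the pose to reach, as a shift and turn from the pose commanded when the call began, along the tool's axes at that moment; what a row does not reach only later rows make up. A row lasts 1/12 s, in which the tool goes at most 41.7 mm and 7.16 degrees, less where a joint would pass 70% of its speed; a pose out of reach is approached as far as the arm can. A call with a number of a shift or a turn outside -1 to 1 is refused whole. A call with a gripper value outside its range is refused whole. The fingers move at their own pace and stop on an object; the grip force is fixed at half the most. Time passes only in rows, so rows that repeat a pose let the fingers close. It gives the time, the measured TCP pose, the force, the opening and the grip force at its end, in the units of the state.
- r.get_obs(): the state, without advancing time (a new reading comes with each control period).
- r.capture(name): name is "scene" or "top" or "wrist"; returns a dict with "frame" (420x560x3 uint8, red, green, blue), "z_map" (420x560 float32, m along the optical axis (not along the pixel's ray), 0 where there is no reading), "vertical_fov" (degrees; the focal length in pixels is half the picture's height over the tangent of half this angle, whatever the lens; pixels are square), "cx", "cy" (the principal point, pixels), "eye" and "attitude" of the camera in the world; the wrist camera has in their place "tool_from_camera" (4x4, takes a point from camera to tool coordinates, whose origin is the TCP and whose axes are the flange's). Camera axes: x right, y up, looking along -z (the intrinsics and any distortion apply to the point x, -y, -z); pixel columns grow to the right and rows downward; lengths in m; the calibration is good to about 2 mm. A picture is of the moment at which its call begins: read the wrist's pose just before it.
- r.job_done(): hands the job in; it is judged then, once.
The state is a dict: "time_s": time; "joints": joint angles; "dq": joint speeds; "tau": joint torques, N m; "position": TCP position; "orientation": TCP orientation; "contact_force": force on the tool from outside, world axes, zero at the start; "torque": the same for the moment, N m; "grip_width": finger opening in m; "finger_force": force on a finger pad.
Only numpy, scipy, OpenCV 4.12 (cv2) and the standard library are available. Lean on these libraries where they do the work, as an engineer would, in place of code of your own. Each camera call takes 0.05 s, during which the arm holds its last target. There are 200 camera calls.

### The job

The jar shaker is loaded; do its stop-button check, then start it. Press the big mushroom stop on the sloping console down until it locks, twist its head clockwise until it releases and let it spring back out, then press the round start button fully down and let go. Leave the things standing around the shaker where they are.

Things in the scene. Friction and masses are not known exactly. Their poses are not given: they have to be found in the camera images.
- shaker: Fixed white bench shaker, 270 mm wide (y), 240 deep (x), three jars clamped on its rear half (tops 247 mm up). Origin: centre of its underside; x to its back, y to its left seen from the robot, z up. Its front 100 mm is a console rising to the back at 25 degrees. On it from left to right: mushroom stop; start button, 108 mm on; fixed speed dial (33 mm wide, 18 high), 64 mm on.
- stop_face (a point): Fixed point on the console face, on the mushroom stop's axis. z: the axis, out of the face (25 degrees from vertical, towards the robot's side and up); x: up the slope; y: to the left along the face. Round it: a square plate 74 mm wide, 3 thick, and a collar 47 mm across, 10.5 high; to left and right of the plate nothing taller than the face for 20 mm.
- stop_top (a point): Centre of the mushroom head's top; goes in and out with it, does not turn with it (axes as stop_face). The head is black, round, 56 mm across, 22 high, slightly domed, its side a straight ribbed band 14 mm high; three raised arrows show the way to twist. Out: top 50 mm, underside 28 mm above stop_face; locked in: about 38 and 16 mm.
- stop_push (a joint): How far the mushroom is pressed in along its axis: 0 out, 0.014 m end of travel. A spring pushes it out with 2.5 N (out) to 6 N (in). A catch snaps in at about 0.012 m; pressing takes up to about 6 N; past it the head meets a hard stop. It then stays in by itself at about 0.0115 m. It cannot be pulled out; only the twist frees it.
- stop_turn (a joint): Twist of the head about its axis: 0 at rest, positive clockwise seen from outside, end stop 0.95 rad. A light spring (up to 0.08 N m) turns it back. When locked in, the catch lets go between 0.5 and 0.8 rad; 0.85 rad is sure. A firm grip can hold the head in; once let go, it springs out and then turns back to 0 within about 1 s.
- start_top (a point): Centre of the flat top of the start button, a plain white round cap 32 mm across standing 10 mm proud of a steel ring 48 mm across; top 22 mm above the console face. z along its axis, out of the face.
- start (a joint): How far the start button is pressed: 0 out, 0.006 m fully down. Spring: 1.4 N at first to 4.5 N fully down, then a hard stop; springs back by itself.
- spare_jar: Loose white screw-top jar, 66 mm across, 125 mm high, standing beside the shaker. Origin: centre of its underside.
- tint_cup: Loose tinted beaker, 75 mm across, 116 mm high with paper slips, standing beside the shaker. Origin: centre of its underside.
- dropper: Loose small dropper bottle, 27 mm across, 85 mm high, standing beside the shaker near its front. Origin: centre of its underside.
- scoop_cup: Loose small white measuring cup, 45 mm across, 30 mm high, standing beside the shaker near its front. Origin: centre of its underside.

How it is judged:
By the outcome, as a careful person would: the job done as asked, in the order asked, and still so for the second after the job is handed in, with the robot touching nothing.
It also fails if it takes over 51 s, if anything falls off the work surface, if the arm or the gripper's body presses on something with over 40 N, if the wrist force passes 120 N, or if a joint passes its speed limit or range.

## Working session

There is one attempt and no reset: what is moved stays moved. The work goes in short steps, Python scripts to look and compute and a tool call to move; the robot and the scene stay as the last step left them, time stands still between calls to the robot, and variables do not carry over. Pictures are saved under pics/ and viewed, at most 10 in all, crops included, and the job is handed in when it is done.

Besides the shell and the picture viewer there is one more tool, called after "Emit:" as a command line: name --argument value ..., lists and objects as JSON in quotes. play_rows: Moves the arm, as the interface text tells. Shift numbers are shares of 0.5 m and turn numbers shares of 120 degrees, none past 1 either way. Its arguments: {"type":"object","properties":{"steps":{"type":"array"}},"required":["steps"]}

```bash
mkdir -p pics; cat > h.py <<'E'
from bench import r
import numpy as np, cv2
from scipy.spatial.transform import Rotation as R
def cap(n):
    o=r.get_obs(); c=r.capture(n); f=c["frame"]; 
    c["f"]=f.shape[0]/2/np.tan(np.radians(c["vertical_fov"])/2)
    if n=="wrist":
        T=np.eye(4);T[:3,:3]=R.from_rotvec(o["orientation"]).as_matrix();T[:3,3]=o["position"]
        c["T"]=T@np.array(c["tool_from_camera"])
    else:
        a=np.array(c["attitude"]);T=np.eye(4);T[:3,:3]=a if a.shape==(3,3) else (R.from_rotvec(a) if a.size==3 else R.from_quat(a)).as_matrix()
        T[:3,3]=c["eye"];c["T"]=T
    return c
def pts(c):
    z=c["z_map"];h,w=z.shape;v,u=np.mgrid[:h,:w]
    P=np.stack([(u-c["cx"])/c["f"]*z,-(v-c["cy"])/c["f"]*z,-z],-1)
    W=P@c["T"][:3,:3].T+c["T"][:3,3];W[z==0]=np.nan
    return W
def save(c,n): cv2.imwrite("pics/"+n+".png",c["frame"][:,:,::-1])
E
python3 - <<'E'
from h import *
for n in("scene","top"):
    c=cap(n);save(c,n);print({k:v for k,v in c.items() if k not in("frame","z_map")})
    np.save(n+"_pts.npy",pts(c))
print(r.get_obs(),r.pinch_z)
E
```

```text
{'vertical_fov': 46.4020131382031, 'cx': 279.8086904454537, 'cy': 206.82948361009323, 'eye': array([0.24395967, 0.56338157, 0.71841692]), 'attitude': array([ 0.32064887, -1.0177385 , -2.34909505]), 'f': np.float64(489.9429380885374), 'T': array([[-0.81793633,  0.39427145, -0.41896323,  0.24395967],
       [-0.5753077 , -0.55915074,  0.5969686 ,  0.56338157],
       [ 0.00110407,  0.72931508,  0.6841771 ,  0.71841692],
       [ 0.        ,  0.        ,  0.        ,  1.        ]])}
{'vertical_fov': 46.73467280784007, 'cx': 273.0179818485251, 'cy': 206.95742237997516, 'eye': array([0.56741665, 0.03198907, 1.02600374]), 'attitude': array([ 0.08286649, -0.03362622, -1.591373  ]), 'f': np.float64(486.04139375296745), 'T': array([[-0.02032004,  0.99703648, -0.07419813,  0.56741665],
       [-0.9992808 , -0.02263007, -0.03042637,  0.03198907],
       [-0.03201531,  0.0735265 ,  0.99677925,  1.02600374],
       [ 0.        ,  0.        ,  0.        ,  1.        ]])}
{'time_s': 0.1, 'joints': array([ 1.08082115,  0.33382962,  0.03986602,  1.46620876, -0.01339971,
        1.34330528, -0.05848216]), 'dq': array([ 0.00011536, -0.00139643,  0.00210186, -0.00305016,  0.00087191,
       -0.00125715,  0.00138334]), 'tau': array([ 4.52769105e-03, -6.60014534e+01,  1.37037914e+00, -4.06471074e+01,
        1.70093979e-02,  8.93723045e-03,  5.80969163e-05]), 'position': array([ 0.24740559, -0.60061248,  0.23050428]), 'orientation': array([-3.08040541e+00, -6.09665028e-01,  6.00252323e-04]), 'contact_force': array([-0.04470942,  0.5612921 , -0.64270739]), 'torque': array([-0.01954022, -0.00867626,  0.01174806]), 'finger_force': 0.0, 'grip_width': 0.08510546215969088} 0.0187
```

View pics/scene.png

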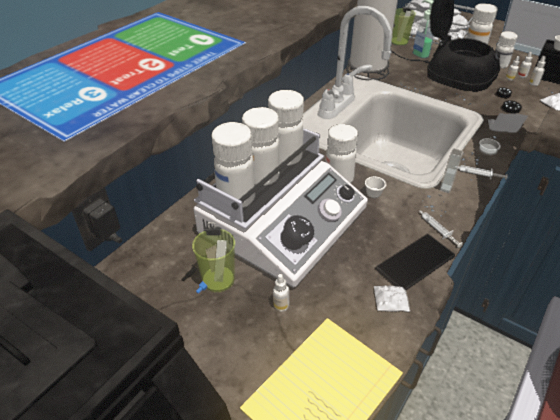

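View pics/top.png

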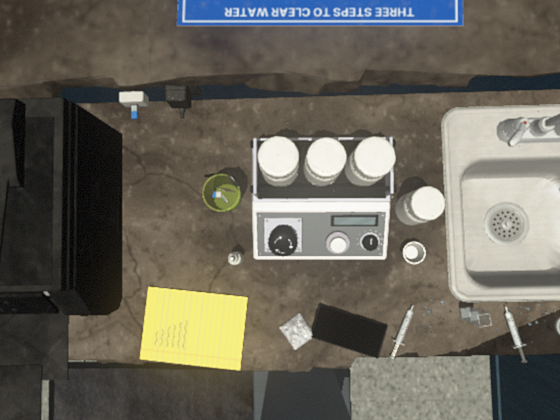

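The scene view shows the shaker with the stop at about (297,232) and start at (330,208). In the top view the stop is at (285,240), start (338,243), dial (371,242), dropper (235,257) and scoop cup (414,252). I'll measure these next.

```bash
python3 - <<'E'
from h import *
for n,boxs in(("top",{"stop":(262,310,218,256),"start":(322,354,228,258)}),):
    W=np.load(n+"_pts.npy");I=cv2.imread(f"pics/{n}.png");hsv=cv2.cvtColor(I,cv2.COLOR_BGR2HSV)
    # console face plane: RANSAC-lite fit on region
    reg=np.zeros(I.shape[:2],bool);reg[214:254,258:385]=1
    P=W[reg];P=P[np.isfinite(P).all(1)];col=None
    best=0;rng=np.random.default_rng(0)
    for _ in range(500):
        a,b,c=P[rng.choice(len(P),3,False)];m=np.cross(b-a,c-a);l=np.linalg.norm(m)
        if l<1e-6: continue
        m/=l;m*=np.sign(m[2]);k=np.abs((P-a)@m)<.0015
        if k.sum()>best and m[2]<.97 :best=k.sum();K=k
    c0=P[K].mean(0);m=np.linalg.svd(P[K]-c0)[2][2];m*=np.sign(m[2])
    print(n,best,len(P),"normal",m,"tilt",np.degrees(np.arccos(m[2])),"yaw",np.degrees(np.arctan2(-m[1],-m[0])),c0)
    d=(W-c0)@m
    for lo,hi in((.034,.056),(.018,.026),(.014,.022)):
        mk=(reg&(d>lo)&(d<hi)).astype(np.uint8)
        N,L,S,C=cv2.connectedComponentsWithStats(mk)
        for i in range(1,N):
            if S[i,4]>60:
                Q=W[L==i];h=np.median(d[L==i]);q=(np.nanmin(Q,0)+np.nanmax(Q,0))/2
                print(lo,S[i],C[i],"mean",Q.mean(0),"mid",q,"h",h,"max",np.nanmax(d[L==i]),"ext",np.nanmax(Q,0)-np.nanmin(Q,0))
# outline of shaker at height, jar front, other objects
    for nm,(u,v) in dict(jar1=(279,155),jar1front=(279,183),frontedge=(300,258),dropper=(235,257),cup=(414,252),frontL=(256,257),frontR=(386,257),rail=(280,192)).items(): print(nm,W[v,u])
c=cap("wrist");print(np.array(c["tool_from_camera"]))
E
```

```text
top 2229 5064 normal [-0.43248772  0.00903429  0.90159456] tilt 25.631536659395067 yaw -1.1966844034050936 [ 0.58876102 -0.03774679  0.06194173]
0.034 [268 228  30  26 626] [282.9057508  241.29233227] mean [0.57046306 0.04277002 0.10239129] mid [0.57174817 0.04364816 0.10030127] h 0.045852416486321504 max 0.05263815064739256 ext [0.04774032 0.05552923 0.02617875]
0.018 [331 237  16  15 171] [338.34502924 244.29824561] mean [ 0.5625355  -0.06475463  0.07248049] mid [ 0.56300757 -0.0651966   0.07182764] h 0.020499607879765982 max 0.025564416888568208 ext [0.02737442 0.02961685 0.01661027]
0.014 [331 237  16  15 170] [338.27647059 243.72352941] mean [ 0.56365154 -0.0647001   0.0720237 ] mid [ 0.56309052 -0.06526376  0.07087749] h 0.020064464256035565 max 0.02196799598441045 ext [0.02754031 0.02975117 0.01670798]
0.014 [364 237  15  13 137] [370.83941606 243.34306569] mean [ 0.56310107 -0.12844022  0.06839748] mid [ 0.56373606 -0.12901626  0.06835781] h 0.015979233650243015 max 0.020824588575713718 ext [0.02363234 0.02778834 0.01273109]
jar1 [0.70942754 0.04434584 0.24777884]
jar1front [0.67540548 0.04691374 0.1543676 ]
frontedge [0.5362389  0.00964621 0.03428986]
dropper [0.5419973  0.13693294 0.07813351]
cup [ 0.543107   -0.22764797  0.00404179]
frontL [0.53997171 0.09900159 0.03361672]
frontR [ 0.53487613 -0.1636971   0.03370355]
rail [0.66453918 0.04626667 0.10205739]
[[-1.28575649e-03  9.60167851e-01  2.79420909e-01  7.03427959e-02]
 [ 9.99998963e-01  1.41575803e-03 -2.63438374e-04 -9.59901077e-04]
 [-6.48537454e-04  2.79420280e-01 -9.60168676e-01 -1.42891390e-01]
 [ 0.00000000e+00  0.00000000e+00  0.00000000e+00  1.00000000e+00]]
```

```bash
cat >> h.py <<'E'
def plan(target,heading,k=8):
    """print play_rows shares, call by call (5 rows each), to reach target pose; heading = deg of tool x"""
    o=r.get_obs();M=R.from_rotvec(o["orientation"]).as_matrix();p=np.array(o["position"])
    h=np.degrees(np.arctan2(M[1,0],M[0,0]));print("at",p.round(4),"head",round(h,2),"t",o["time_s"],"tilt",M[2].round(3),"q",o["joints"].round(2),"F",o["contact_force"].round(1))
    for i in range(k):
        a=np.radians(h);d=np.array(target)-p
        if np.linalg.norm(d)<5e-4 and abs(heading-h)<.3: break
        s=min(1,.205/max(np.linalg.norm(d),1e-9));d=d*s
        tw=np.clip(-(heading-h),-35.5,35.5)
        X=np.array([np.cos(a),np.sin(a),0]);Y=np.array([np.sin(a),-np.cos(a),0])
        v=np.round(np.array([d@X,d@Y,-d[2]])/.5,3);tw=round(tw/120,3);print("tx,ty,tz",v,"twist",tw)
        p=p+.5*(v[0]*X+v[1]*Y-np.array([0,0,v[2]]));h-=tw*120
E
python3 - <<'E'
from h import *
plan((.555,.043,.25),209)
E
```

```text
at [ 0.2474 -0.6007  0.2306] head 22.39 t 0.15 tilt [-0.    -0.001 -1.   ] q [ 1.08  0.33  0.04  1.47 -0.01  1.34 -0.06] F [ 0.1 -0.2  0.1]
tx,ty,tz [ 0.304 -0.275 -0.011] twist -0.296
tx,ty,tz [ 0.407 -0.047 -0.011] twist -0.296
tx,ty,tz [ 0.358  0.199 -0.011] twist -0.296
tx,ty,tz [ 0.085  0.178 -0.006] twist -0.296
tx,ty,tz [-0.  0.  0.] twist -0.296
tx,ty,tz [-0.  0.  0.] twist -0.075
```

Emit:
play_rows --steps '[{"gripper":-1,"tx":0.304,"ty":-0.275,"tz":-0.011,"twist":-0.296},{"gripper":-1,"tx":0.304,"ty":-0.275,"tz":-0.011,"twist":-0.296},{"gripper":-1,"tx":0.304,"ty":-0.275,"tz":-0.011,"twist":-0.296},{"gripper":-1,"tx":0.304,"ty":-0.275,"tz":-0.011,"twist":-0.296},{"gripper":-1,"tx":0.304,"ty":-0.275,"tz":-0.011,"twist":-0.296}]'

```text
time_s: 0.57
position: [0.3364, -0.4135, 0.2367]
orientation: [-2.743, -1.53, 0.0]
contact_force: [0.8, -0.8, -0.3]
grip_width: 0.0259
finger_force: 0.0
```

```bash
python3 -c "
from h import *
plan((.555,.043,.25),209)"
```

```text
at [ 0.3364 -0.4135  0.2367] head 58.3 t 0.5667 tilt [ 0. -0. -1.] q [ 0.94  0.1  -0.15  1.73  0.02  1.31  0.24] F [ 0.8 -0.8 -0.3]
tx,ty,tz [ 0.408 -0.044 -0.011] twist -0.296
tx,ty,tz [ 0.357  0.201 -0.011] twist -0.296
tx,ty,tz [ 0.081  0.174 -0.005] twist -0.296
tx,ty,tz [-0.  0.  0.] twist -0.296
tx,ty,tz [-0.  0.  0.] twist -0.072
```

Emit:
play_rows --steps '[{"gripper":-1,"tx":0.408,"ty":-0.044,"tz":-0.011,"twist":-0.296},{"gripper":-1,"tx":0.408,"ty":-0.044,"tz":-0.011,"twist":-0.296},{"gripper":-1,"tx":0.408,"ty":-0.044,"tz":-0.011,"twist":-0.296},{"gripper":-1,"tx":0.408,"ty":-0.044,"tz":-0.011,"twist":-0.296},{"gripper":-1,"tx":0.408,"ty":-0.044,"tz":-0.011,"twist":-0.296}]'

```text
time_s: 0.98
position: [0.426, -0.229, 0.2424]
orientation: [2.146, 2.294, -0.0]
contact_force: [1.9, -1.0, 0.0]
grip_width: 0.0001
finger_force: 0.0
```

Emit:
play_rows --steps '[{"gripper":-1,"tx":0.357,"ty":0.201,"tz":-0.011,"twist":-0.296},{"gripper":-1,"tx":0.357,"ty":0.201,"tz":-0.011,"twist":-0.296},{"gripper":-1,"tx":0.357,"ty":0.201,"tz":-0.011,"twist":-0.296},{"gripper":-1,"tx":0.357,"ty":0.201,"tz":-0.011,"twist":-0.296},{"gripper":-1,"tx":0.357,"ty":0.201,"tz":-0.011,"twist":-0.296}]'

```text
time_s: 1.4
position: [0.5156, -0.0447, 0.248]
orientation: [1.344, 2.839, 0.0]
contact_force: [0.6, 0.3, -0.2]
grip_width: 0.0001
finger_force: 0.0
```

```bash
python3 -c "
from h import *
plan((.555,.043,.25),209)"
```

```text
at [ 0.5156 -0.0447  0.248 ] head 129.34 t 1.4 tilt [-0.  0. -1.] q [ 0.53  0.09 -0.56  1.73  0.05  1.33  0.65] F [ 0.6  0.3 -0.2]
tx,ty,tz [ 0.086  0.172 -0.004] twist -0.296
tx,ty,tz [-0. -0.  0.] twist -0.296
tx,ty,tz [-0. -0.  0.] twist -0.072
```

Emit:
play_rows --steps '[{"gripper":-1,"tx":0.086,"ty":0.172,"tz":-0.004,"twist":-0.296},{"gripper":-1,"tx":0.086,"ty":0.172,"tz":-0.004,"twist":-0.296},{"gripper":-1,"tx":0.086,"ty":0.172,"tz":-0.004,"twist":-0.296},{"gripper":-1,"tx":0.086,"ty":0.172,"tz":-0.004,"twist":-0.296},{"gripper":-1,"tx":0.086,"ty":0.172,"tz":-0.004,"twist":-0.296}]'

```text
time_s: 1.82
position: [0.555, 0.0421, 0.2494]
orientation: [-0.41, -3.114, -0.001]
contact_force: [0.2, -1.2, -0.1]
grip_width: -0.0001
finger_force: 0.0
```

Emit:
play_rows --steps '[{"gripper":-1,"twist":-0.296},{"gripper":-1,"twist":-0.296},{"gripper":-1,"twist":-0.296},{"gripper":-1,"twist":-0.296},{"gripper":-1,"twist":-0.296}]'

```text
$.steps[0]: bad value
```

Emit:
play_rows --steps '[{"gripper":-1,"twist":-0.072},{"gripper":-1,"twist":-0.072},{"gripper":-1,"twist":-0.072}]'

```text
$.steps[0]: bad value
```

```bash
cat > m.py <<'E'
from h import *
import sys
c=cap("wrist");save(c,sys.argv[1]);W=pts(c)
m=np.array([-.4223,.0081,.9063])   # 25 deg, yaw -1.1
lo=(W[...,0]>.535)&(W[...,0]<.64)&(W[...,1]>-.16)&(W[...,1]<.1)
d=W@m;v=d[lo];h,e=np.histogram(v[np.isfinite(v)],np.arange(-.3,.1,.001));j=h.argmax()
f=np.median(v[np.abs(v-e[j]-.0005)<.0015]);print("face offset",f)
d=d-f
for n,a,b in(("stop",.030,.056),("start",.015,.026)):
    mk=(lo&(d>a)&(d<b)).astype(np.uint8);N,L,S,C=cv2.connectedComponentsWithStats(mk)
    for i in range(1,N):
        if S[i,4]>200:
            Q=W[L==i];t=np.nanpercentile(d[L==i],95);T=Q[d[L==i]>t-.006]
            x=np.array([.906,-.0174,.4225]);y=np.array([.019,1,0])
            A=np.stack([T@x,T@y],1).astype(np.float32);cc,rad=cv2.minEnclosingCircle(A)
            Y=np.cross(m,x);B=np.linalg.inv(np.stack([x,y,m]));ctr=B@np.array([cc[0],cc[1],t+f])
            print(n,S[i],"top h",t,"ctr",ctr,"rad",rad,"foot",ctr-t*m)
E
python3 m.py w1; python3 -c "
from h import *
plan((.555,.043,.25),209)"
```

```text
face offset -0.19255174576604522
stop [ 255  165   68   68 3504] top h 0.04878778510371489 ctr [0.56260867 0.04600652 0.10311489] rad 0.026921184733510017 foot [0.58321175 0.04561134 0.05889852]
start [157 198  35  34 915] top h 0.021919440294103833 ctr [ 0.5585131  -0.06151511  0.0725213 ] rad 0.016237540170550346 foot [ 0.56776968 -0.06169265  0.05265571]
start [ 96 216  29  30 611] top h 0.017579054412420705 ctr [ 0.55953791 -0.12569925  0.06878333] rad 0.014294167049229145 foot [ 0.56696155 -0.12584164  0.05285143]
at [0.5549 0.0411 0.2494] head 165.42 t 1.8667 tilt [ 0.001  0.    -1.   ] q [ 0.45  0.19 -0.68  1.64  0.12  1.35  1.06] F [-0.4  0.6  0. ]
tx,ty,tz [ 0.001  0.004 -0.001] twist -0.296
tx,ty,tz [-0. -0. -0.] twist -0.067
```

View pics/w1.png

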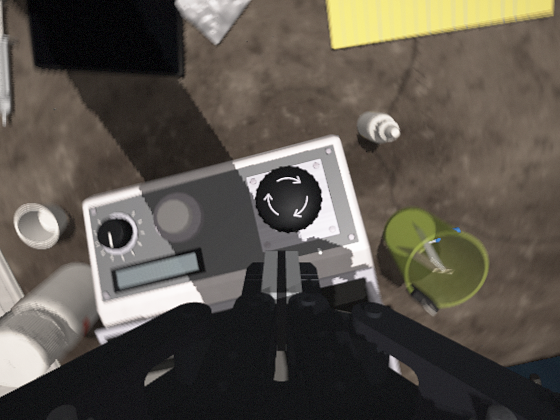

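The wrist view shows the stop head centre at (288,198), start at (178,215) and the shut fingertips near (282,255). I'll turn to the start angle, go lower and measure again.

Emit:
play_rows --steps '[{"gripper":-1,"tx":0,"ty":0,"tz":0.12,"twist":-0.296},{"gripper":-1,"tx":0,"ty":0,"tz":0.12,"twist":-0.296},{"gripper":-1,"tx":0,"ty":0,"tz":0.12,"twist":-0.296},{"gripper":-1,"tx":0,"ty":0,"tz":0.12,"twist":-0.296},{"gripper":-1,"tx":0,"ty":0,"tz":0.12,"twist":-0.296}]'

```text
time_s: 2.28
position: [0.5546, 0.0399, 0.1892]
orientation: [0.549, -3.092, -0.0]
contact_force: [0.3, -0.3, 0.3]
grip_width: 0.0
finger_force: 0.0
```

Emit:
play_rows --steps '[{"gripper":-1,"tx":0,"ty":0,"tz":0,"twist":-0.067},{"gripper":-1,"tx":0,"ty":0,"tz":0,"twist":-0.067},{"gripper":-1,"tx":0,"ty":0,"tz":0,"twist":-0.067},{"gripper":-1,"tx":0,"ty":0,"tz":0,"twist":-0.067}]'

```text
time_s: 2.62
position: [0.5549, 0.04, 0.1898]
orientation: [0.752, -3.05, -0.0]
contact_force: [0.0, -0.7, -0.1]
grip_width: -0.0004
finger_force: 0.0
```

```bash
python3 m.py w2; python3 -c "
from h import *
plan((.555,.044,.15),209)
c=cap('wrist');T=np.linalg.inv(np.array(c['tool_from_camera']))[:3,3];print('tip px',c['cx']+c['f']*T[0]/-T[2],c['cy']-c['f']*T[1]/-T[2],-T[2]);
print(c['z_map'][230:330:8,270:292:4].round(3))"
```

```text
face offset -0.19250342696193515
stop [ 237  183   83   79 4748] top h 0.04883194358602474 ctr [0.56233461 0.04549513 0.1030938 ] rad 0.027060721069574356 foot [0.58295634 0.04509959 0.05883741]
start [  42   76   45   40 1244] top h 0.017630804542842052 ctr [ 0.55940634 -0.12562248  0.06883175] rad 0.014615477994084358 foot [ 0.56685183 -0.12576529  0.05285296]
start [ 126  117   47   45 1621] top h 0.022013599085327296 ctr [ 0.55856807 -0.06202056  0.07270863] rad 0.01604732684791088 foot [ 0.56786441 -0.06219887  0.05275771]
at [0.5549 0.0401 0.1898] head -152.23 t 2.6667 tilt [ 0. -0. -1.] q [ 0.51  0.25 -0.77  1.72  0.19  1.24  1.76] F [-0.3  1.3  0.7]
tx,ty,tz [-0.004  0.007  0.08 ] twist -0.296
tx,ty,tz [ 0.  0. -0.] twist -0.296
tx,ty,tz [ 0.  0. -0.] twist -0.296
tx,ty,tz [ 0.  0. -0.] twist -0.296
tx,ty,tz [-0.  0. -0.] twist -0.296
tx,ty,tz [-0.  0. -0.] twist -0.296
tx,ty,tz [-0. -0. -0.] twist -0.296
tx,ty,tz [-0. -0. -0.] twist -0.296
tip px 279.14441094026114 271.2803822912666 0.15729543861519463
[[0.242 0.242 0.243 0.243 0.243 0.245]
 [0.241 0.242 0.243 0.243 0.243 0.245]
 [0.241 0.241 0.243 0.243 0.242 0.242]
 [0.147 0.144 0.146 0.145 0.146 0.145]
 [0.14  0.139 0.14  0.138 0.139 0.14 ]
 [0.132 0.134 0.133 0.133 0.133 0.133]
 [0.126 0.127 0.127 0.127 0.127 0.126]
 [0.121 0.121 0.12  0.123 0.121 0.121]
 [0.118 0.117 0.117 0.118 0.117 0.118]
 [0.109 0.11  0.119 0.119 0.119 0.11 ]
 [0.106 0.109 0.119 0.12  0.12  0.107]
 [0.103 0.109 0.12  0.12  0.121 0.106]
 [0.099 0.11  0.122 0.121 0.121 0.109]]
```

View pics/w2.png

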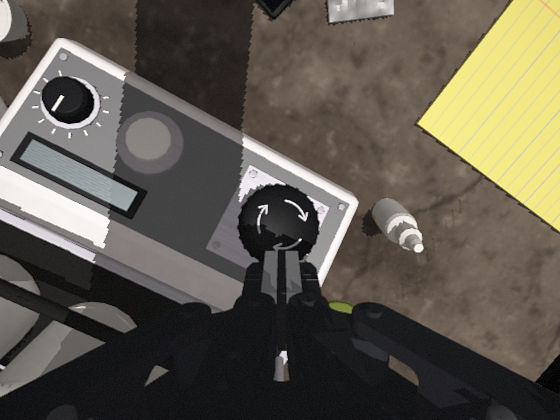

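The close view shows the head at about (278,223), and the position agrees with the first close measurement. I'll lower to just over it.

Emit:
play_rows --steps '[{"gripper":-1,"tx":0,"ty":0.011,"tz":0.08,"twist":0},{"gripper":-1,"tx":0,"ty":0.011,"tz":0.14,"twist":0},{"gripper":-1,"tx":0,"ty":0.011,"tz":0.156,"twist":0},{"gripper":-1,"tx":0,"ty":0.011,"tz":0.156,"twist":0}]'

```text
time_s: 3.05
position: [0.5508, 0.0449, 0.1098]
orientation: [0.758, -3.045, -0.002]
contact_force: [-1.0, -0.5, -0.4]
grip_width: -0.0004
finger_force: 0.0
```

```bash
python3 -c "
from h import *
plan((.556,.045,.104),-152.2);plan((.562,.045,.091),-152.2)"
```

```text
at [0.5508 0.0449 0.1098] head -152.04 t 3.05 tilt [ 0.004  0.002 -1.   ] q [ 0.48  0.33 -0.75  1.81  0.25  1.1   1.7 ] F [-1.  -0.5 -0.4]
tx,ty,tz [-0.009 -0.005  0.012] twist 0.001
at [0.5508 0.0449 0.1098] head -152.04 t 3.05 tilt [ 0.004  0.002 -1.   ] q [ 0.48  0.33 -0.75  1.81  0.25  1.1   1.7 ] F [-1.  -0.5 -0.4]
tx,ty,tz [-0.02  -0.01   0.038] twist 0.001
```

Emit:
play_rows --steps '[{"gripper":-1,"tx":-0.006,"ty":-0.003,"tz":0.012,"twist":0},{"gripper":-1,"tx":-0.012,"ty":-0.006,"tz":0.022,"twist":0},{"gripper":-1,"tx":-0.016,"ty":-0.008,"tz":0.03,"twist":0},{"gripper":-1,"tx":-0.018,"ty":-0.01,"tz":0.034,"twist":0},{"gripper":-1,"tx":-0.018,"ty":-0.01,"tz":0.034,"twist":0}]'

```text
time_s: 3.47
position: [0.5636, 0.0452, 0.0954]
orientation: [-0.76, 3.047, 0.0]
contact_force: [-0.5, -0.3, 0.1]
grip_width: 0.0002
finger_force: 0.1
```

Emit:
play_rows --steps '[{"gripper":-1,"tx":-0.002,"ty":0,"tz":0.004,"twist":0},{"gripper":-1,"tx":-0.004,"ty":-0.001,"tz":0.008,"twist":0},{"gripper":-1,"tx":-0.004,"ty":-0.001,"tz":0.01,"twist":0},{"gripper":-1,"tx":-0.004,"ty":-0.001,"tz":0.01,"twist":0}]'

```text
time_s: 3.8
position: [0.5655, 0.0453, 0.0911]
orientation: [-0.76, 3.047, -0.002]
contact_force: [-4.9, -2.0, 12.9]
grip_width: -0.0
finger_force: 7.0
```

```bash
python3 -c "
from h import *
print(r.get_obs()); c=cap('wrist');save(c,'w3');W=pts(c);print(W[205:250:6,278].round(4))"
```

```text
{'time_s': 3.8, 'joints': array([ 0.45803098,  0.37711258, -0.73733049,  1.80166746,  0.28704614,
        1.07113535,  1.67627301]), 'dq': array([ 3.67294907e-04, -3.02254404e-03,  1.56854085e-03,  6.78654685e-05,
       -1.53087331e-03,  1.77121588e-03,  1.75648721e-03]), 'tau': array([-6.18669949e-01, -4.78375661e+01, -8.35126966e+00, -3.19664419e+01,
        1.37016317e-01, -1.76328789e+00, -6.32380150e-03]), 'position': array([0.56547621, 0.04530742, 0.09114021]), 'orientation': array([-7.59933714e-01,  3.04694639e+00, -1.52042625e-03]), 'contact_force': array([-4.88389395, -2.01760704, 12.9451817 ]), 'torque': array([-0.3166706 ,  0.90707214,  0.02677453]), 'finger_force': 7.04588609322613, 'grip_width': -2.3594651609180303e-06}
[[0.5515 0.0369 0.0463]
 [0.5544 0.0384 0.0467]
 [0.5486 0.0357 0.076 ]
 [0.5506 0.0368 0.0777]
 [0.5523 0.0377 0.0803]
 [0.5539 0.0386 0.0829]
 [0.5561 0.0397 0.0838]
 [0.5583 0.0409 0.0846]]
```

View pics/w3.png

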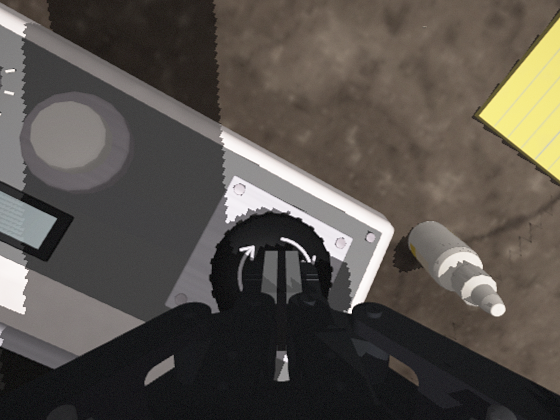

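The wrist view shows the fingertips on the head, which is clearly sunk, with about 14 N along its axis. That is past the catch force, so I'll press slightly more, then retreat and check the lock.

Emit:
play_rows --steps '[{"gripper":-1,"tx":-0.001,"ty":0,"tz":0.003,"twist":0},{"gripper":-1,"tx":-0.001,"ty":0,"tz":0.003,"twist":0},{"gripper":-1,"tx":0.01,"ty":0.005,"tz":-0.04,"twist":0},{"gripper":-1,"tx":0.014,"ty":0.006,"tz":-0.11,"twist":0},{"gripper":-1,"tx":0.014,"ty":0.006,"tz":-0.16,"twist":0}]'

```text
time_s: 4.27
position: [0.557, 0.0449, 0.1717]
orientation: [-0.761, 3.047, -0.0]
contact_force: [0.4, -0.0, 0.1]
grip_width: 0.0002
finger_force: 0.0
```

Emit:
play_rows --steps '[{"gripper":1,"tx":0,"ty":0,"tz":0,"twist":0},{"gripper":1,"tx":0,"ty":0,"tz":0,"twist":0},{"gripper":1,"tx":0,"ty":0,"tz":0,"twist":0},{"gripper":1,"tx":0,"ty":0,"tz":0,"twist":0},{"gripper":1,"tx":0,"ty":0,"tz":0,"twist":0}]'

```text
time_s: 4.68
position: [0.5565, 0.0446, 0.1686]
orientation: [0.76, -3.046, -0.001]
contact_force: [0.3, 0.2, 0.2]
grip_width: 0.0604
finger_force: 0.0
```

```bash
python3 m.py w4; python3 -c "
from h import *
plan((.5695,.045,.11),-152.2)"
```

```text
face offset -0.19249427459942098
stop [ 227  188   86   87 5494] top h 0.03798841194539908 ctr [0.56662181 0.0452399  0.09313923] rad 0.02709571272134781 foot [0.58266432 0.0449322  0.05871033]
start [  15   67   50   44 1518] top h 0.017600855604579677 ctr [ 0.55905281 -0.12578308  0.06864551] rad 0.014354784041643143 foot [ 0.56648565 -0.12592565  0.05269386]
start [ 106  113   53   49 1951] top h 0.021927993433533383 ctr [ 0.55872882 -0.06229259  0.07270161] rad 0.01611202396452427 foot [ 0.56798901 -0.06247021  0.05282827]
at [0.5566 0.0447 0.1687] head -151.97 t 4.7333 tilt [ 0.001  0.001 -1.   ] q [ 0.5   0.28 -0.77  1.74  0.21  1.21  1.74] F [ 0.2  0.5 -0.7]
tx,ty,tz [-0.023 -0.012  0.117] twist 0.002
```

View pics/w4.png

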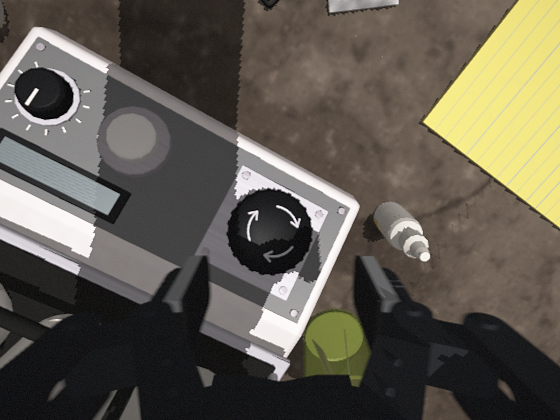

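The view shows the head at (270,231), with its top 38.0 mm above the face, so it is locked. I'll move over it with the gripper open.

Emit:
play_rows --steps '[{"gripper":1,"tx":-0.029,"ty":-0.015,"tz":0.0,"twist":0},{"gripper":1,"tx":-0.029,"ty":-0.015,"tz":0.05,"twist":0},{"gripper":1,"tx":-0.029,"ty":-0.015,"tz":0.09,"twist":0},{"gripper":1,"tx":-0.029,"ty":-0.015,"tz":0.105,"twist":0},{"gripper":1,"tx":-0.029,"ty":-0.015,"tz":0.105,"twist":0}]'

```text
time_s: 5.15
position: [0.5719, 0.0448, 0.115]
orientation: [0.76, -3.044, -0.002]
contact_force: [0.1, -0.9, 0.2]
grip_width: 0.0853
finger_force: 0.0
```

```bash
python3 -c "
from h import *
plan((.573,.045,.068),-152)"
```

```text
at [0.5719 0.0448 0.115 ] head -151.96 t 5.15 tilt [ 0.004  0.002 -1.   ] q [ 0.46  0.37 -0.75  1.76  0.27  1.13  1.69] F [ 0.1 -0.9  0.2]
tx,ty,tz [-0.002 -0.001  0.094] twist 0.0
```

Emit:
play_rows --steps '[{"gripper":1,"tx":0,"ty":0,"tz":0.03,"twist":0},{"gripper":1,"tx":0,"ty":0,"tz":0.06,"twist":0},{"gripper":1,"tx":0,"ty":0,"tz":0.08,"twist":0},{"gripper":1,"tx":0,"ty":0,"tz":0.093,"twist":0},{"gripper":1,"tx":0,"ty":0,"tz":0.096,"twist":0}]'

```text
time_s: 5.57
position: [0.5731, 0.045, 0.0688]
orientation: [0.761, -3.047, -0.001]
contact_force: [-0.7, 0.1, 0.0]
grip_width: 0.0855
finger_force: 0.0
```

```bash
python3 -c "
from h import *
plan((.573,.045,.068),-152)
c=cap('wrist');save(c,'w5')"
```

```text
at [0.5731 0.045  0.0688] head -151.96 t 5.5667 tilt [ 0.001  0.001 -1.   ] q [ 0.44  0.42 -0.72  1.8   0.32  1.04  1.66] F [-0.7  0.1  0. ]
tx,ty,tz [0.    0.    0.002] twist 0.0
```

View pics/w5.png

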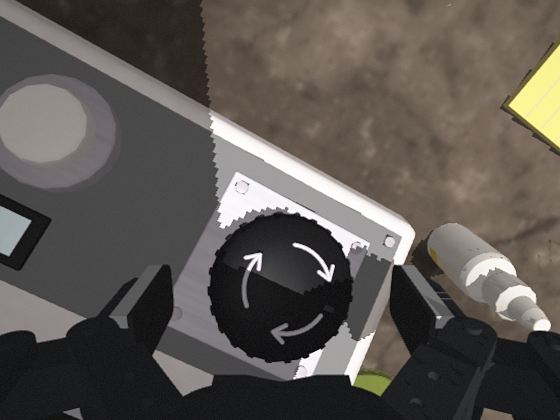

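The view shows the head centred between the pads at (280,287), with the dropper clear. I'll close on it.

Emit:
play_rows --steps '[{"gripper":-1,"tx":0,"ty":0,"tz":0,"twist":0},{"gripper":-1,"tx":0,"ty":0,"tz":0,"twist":0},{"gripper":-1,"tx":0,"ty":0,"tz":0,"twist":0},{"gripper":-1,"tx":0,"ty":0,"tz":0,"twist":0},{"gripper":-1,"tx":0,"ty":0,"tz":0,"twist":0}]'

```text
time_s: 6.03
position: [0.5742, 0.045, 0.0703]
orientation: [-0.76, 3.046, -0.001]
contact_force: [-0.4, -0.6, 5.0]
grip_width: 0.054
finger_force: 61.9
```

```bash
python3 -c "
from h import *
plan((.573,.045,.068),-152)
o=r.get_obs();print(o['grip_width'],o['finger_force'],o['torque'])"
```

```text
at [0.5742 0.045  0.0703] head -151.98 t 6.0333 tilt [-0.002 -0.001 -1.   ] q [ 0.44  0.42 -0.72  1.8   0.32  1.04  1.66] F [-0.4 -0.6  5. ]
tx,ty,tz [0.002 0.001 0.005] twist 0.0
0.05401342919715828 61.89702272415161 [-0.17200496 -0.10694741 -0.04149934]
```

Emit:
play_rows --steps '[{"gripper":-1,"tx":0,"ty":0,"tz":0,"twist":0.05},{"gripper":-1,"tx":0,"ty":0,"tz":0,"twist":0.1},{"gripper":-1,"tx":0,"ty":0,"tz":0,"twist":0.15},{"gripper":-1,"tx":0,"ty":0,"tz":0,"twist":0.2},{"gripper":-1,"tx":0,"ty":0,"tz":0,"twist":0.25}]'

```text
time_s: 6.45
position: [0.5744, 0.0461, 0.0701]
orientation: [0.061, 3.139, 0.003]
contact_force: [2.9, 4.2, 2.8]
grip_width: 0.0536
finger_force: 67.9
```

```bash
python3 -c "
from h import *
plan((.573,.045,.068),-152,1)
o=r.get_obs();print(o['grip_width'],o['finger_force'],o['torque'])"
```

```text
at [0.5744 0.0461 0.0701] head 177.78 t 6.45 tilt [-0.002  0.002 -1.   ] q [ 0.36  0.39 -0.63  1.8   0.27  1.03  1.17] F [2.9 4.2 2.8]
tx,ty,tz [ 0.003 -0.002  0.004] twist 0.296
0.053584558603374674 67.85245299339294 [ 2.0456828  -0.65021861  0.48352634]
```

Emit:
play_rows --steps '[{"gripper":-1,"tx":0,"ty":0,"tz":0,"twist":0.05},{"gripper":-1,"tx":0,"ty":0,"tz":0,"twist":0.1},{"gripper":-1,"tx":0,"ty":0,"tz":0,"twist":0.15},{"gripper":-1,"tx":0,"ty":0,"tz":0,"twist":0.2},{"gripper":-1,"tx":0,"ty":0,"tz":0,"twist":0.25}]'

```text
time_s: 6.87
position: [0.5749, 0.0471, 0.0706]
orientation: [0.869, 3.016, 0.005]
contact_force: [-4.0, -2.9, 3.9]
grip_width: 0.0536
finger_force: 68.0
```

```bash
python3 -c "
from h import *
plan((.573,.045,.068),-152,1)
o=r.get_obs();print(o['grip_width'],o['finger_force'],o['torque'])
c=cap('wrist');save(c,'w6')"
```

```text
at [0.5749 0.0471 0.0706] head 147.85 t 6.8667 tilt [-0.002  0.004 -1.   ] q [ 0.29  0.37 -0.53  1.81  0.22  1.02  0.68] F [-4.  -2.9  3.9]
tx,ty,tz [ 0.001 -0.005  0.005] twist 0.296
0.05356233601394636 68.00955176353455 [0.71647813 0.13344682 0.75098032]
```

View pics/w6.png

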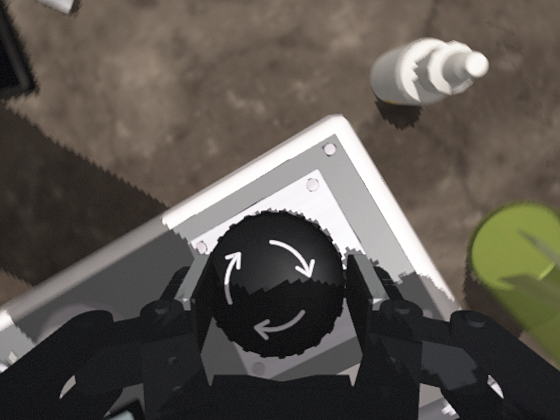

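The head turned with the gripper through about 55° (head at (277,283), arrows unchanged in the tool view). I'll open to let it spring out.

Emit:
play_rows --steps '[{"gripper":1,"tx":0,"ty":0,"tz":0,"twist":0},{"gripper":1,"tx":0,"ty":0,"tz":0,"twist":0},{"gripper":1,"tx":0,"ty":0,"tz":0,"twist":0},{"gripper":1,"tx":0,"ty":0,"tz":0,"twist":0},{"gripper":1,"tx":0,"ty":0,"tz":0,"twist":0}]'

```text
time_s: 7.33
position: [0.5733, 0.0448, 0.0691]
orientation: [-0.864, -3.02, 0.0]
contact_force: [-0.2, 0.3, -0.4]
grip_width: 0.0853
finger_force: 0.0
```

Emit:
play_rows --steps '[{"gripper":1,"tx":0,"ty":0,"tz":0,"twist":0},{"gripper":1,"tx":0,"ty":0,"tz":-0.06,"twist":0},{"gripper":1,"tx":0,"ty":0,"tz":-0.12,"twist":0},{"gripper":1,"tx":0,"ty":0,"tz":-0.18,"twist":0},{"gripper":1,"tx":0,"ty":0,"tz":-0.22,"twist":0}]'

```text
time_s: 7.75
position: [0.5741, 0.0452, 0.1822]
orientation: [0.864, 3.018, 0.001]
contact_force: [0.8, -0.2, -0.3]
grip_width: 0.0852
finger_force: 0.0
```

Emit:
play_rows --steps '[{"gripper":-1,"tx":0,"ty":0,"tz":0,"twist":0},{"gripper":-1,"tx":0,"ty":0,"tz":0,"twist":0},{"gripper":-1,"tx":0,"ty":0,"tz":0,"twist":0},{"gripper":-1,"tx":0,"ty":0,"tz":0,"twist":0},{"gripper":-1,"tx":0,"ty":0,"tz":0,"twist":0}]'

```text
time_s: 8.17
position: [0.5728, 0.0449, 0.1781]
orientation: [-0.864, -3.018, 0.001]
contact_force: [-0.1, -0.0, 0.9]
grip_width: 0.0257
finger_force: 0.0
```

```bash
python3 m.py w7;python3 -c "
from h import *
plan((.551,-.0625,.10),179)"
```

```text
face offset -0.19259254294618997
stop [ 235  160   88   89 5967] top h 0.04881570944727358 ctr [0.56241335 0.04577105 0.10301178] rad 0.026818212121725082 foot [0.58302823 0.04537564 0.05877011]
start [ 132  241   42   43 1369] top h 0.02190908311805337 ctr [ 0.5587665  -0.06159545  0.07258364] rad 0.01618954725563526 foot [ 0.5680187  -0.06177291  0.05272744]
start [ 73 281  32  38 842] top h 0.017594221197432338 ctr [ 0.55930084 -0.12524342  0.06864051] rad 0.014329228550195694 foot [ 0.56673088 -0.12538594  0.05269487]
at [0.5729 0.0449 0.1782] head 148.04 t 8.2167 tilt [ 0.002 -0.001 -1.   ] q [ 0.32  0.27 -0.56  1.7   0.15  1.22  0.74] F [0.  0.3 0.7]
tx,ty,tz [-0.077 -0.205  0.156] twist -0.258
```

View pics/w7.png

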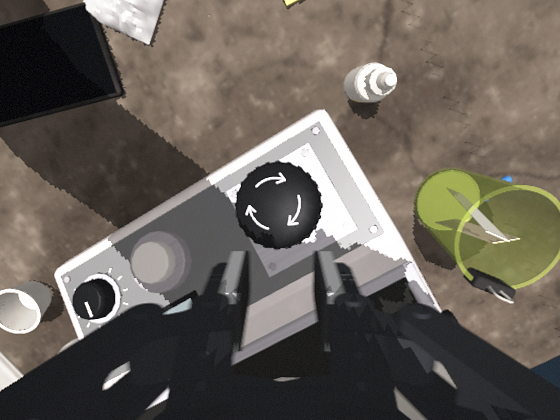

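The head is out again (top 48.8 mm, at (279,205)), and its arrows are back in place. Next I'll go to the start button.

Emit:
play_rows --steps '[{"gripper":-1,"tx":-0.073,"ty":-0.207,"tz":0,"twist":-0.258},{"gripper":-1,"tx":-0.073,"ty":-0.207,"tz":0,"twist":-0.258},{"gripper":-1,"tx":-0.073,"ty":-0.207,"tz":0.06,"twist":-0.258},{"gripper":-1,"tx":-0.073,"ty":-0.207,"tz":0.12,"twist":-0.258},{"gripper":-1,"tx":-0.073,"ty":-0.207,"tz":0.14,"twist":-0.258}]'

```text
time_s: 8.63
position: [0.5465, -0.0656, 0.1048]
orientation: [-0.024, -3.136, 0.001]
contact_force: [-0.9, -0.3, -0.4]
grip_width: -0.0002
finger_force: 0.0
```

Emit:
play_rows --steps '[{"gripper":-1,"tx":0,"ty":0,"tz":0,"twist":0},{"gripper":-1,"tx":0,"ty":0,"tz":0,"twist":0}]'

```text
time_s: 8.8
position: [0.5492, -0.0618, 0.1089]
orientation: [-0.031, -3.14, -0.001]
contact_force: [-0.2, -0.1, 0.2]
grip_width: 0.0002
finger_force: 0.0
```

```bash
python3 m.py w8;python3 -c "
from h import *
plan((.551,-.062,.082),179);plan((.5545,-.062,.0755),179);print(r.get_obs()['grip_width'])"
```

```text
face offset -0.19259744548919072
stop [  440   226   120   124 11734] top h 0.048778010864163585 ctr [0.56204586 0.04416398 0.1028079 ] rad 0.027259714901447296 foot [0.58264481 0.04376888 0.05860039]
start [ 251  228   58   36 1185] top h 0.021927400096914268 ctr [ 0.55843484 -0.06236606  0.07245079] rad 0.015872834250330925 foot [ 0.56769478 -0.06254367  0.05257799]
start [ 138  232   52   53 1962] top h 0.017467822248478298 ctr [ 0.55927801 -0.12603531  0.06849207] rad 0.014487415552139282 foot [ 0.56665467 -0.1261768   0.05266099]
at [ 0.55   -0.0616  0.1099] head 178.88 t 8.85 tilt [-0.  0. -1.] q [ 0.52  0.29 -0.56  1.82  0.17  1.08  1.44] F [-0.  -0.9  0.3]
tx,ty,tz [-0.002 -0.001  0.056] twist -0.001
at [ 0.55   -0.0616  0.1099] head 178.88 t 8.85 tilt [-0.  0. -1.] q [ 0.52  0.29 -0.56  1.82  0.17  1.08  1.44] F [-0.  -0.9  0.3]
tx,ty,tz [-0.009 -0.001  0.069] twist -0.001
-6.736663519491268e-05
```

Emit:
play_rows --steps '[{"gripper":-1,"tx":-0.002,"ty":-0.001,"tz":0.04,"twist":0},{"gripper":-1,"tx":-0.003,"ty":-0.001,"tz":0.06,"twist":0},{"gripper":-1,"tx":-0.006,"ty":-0.001,"tz":0.072,"twist":0},{"gripper":-1,"tx":-0.009,"ty":-0.001,"tz":0.08,"twist":0},{"gripper":-1,"tx":-0.009,"ty":-0.001,"tz":0.08,"twist":0}]'

```text
time_s: 9.27
position: [0.5542, -0.0623, 0.0692]
orientation: [-0.028, -3.141, -0.001]
contact_force: [-2.3, 0.5, 2.3]
grip_width: 0.0002
finger_force: 1.3
```

Emit:
play_rows --steps '[{"gripper":-1,"tx":-0.002,"ty":0,"tz":0.003,"twist":0},{"gripper":-1,"tx":-0.003,"ty":0,"tz":0.006,"twist":0},{"gripper":-1,"tx":-0.004,"ty":0,"tz":0.009,"twist":0},{"gripper":-1,"tx":-0.004,"ty":0,"tz":0.009,"twist":0}]'

```text
time_s: 9.6
position: [0.5561, -0.0625, 0.066]
orientation: [-0.028, -3.141, 0.0]
contact_force: [-8.5, 1.8, 13.2]
grip_width: 0.0002
finger_force: 7.4
```

Emit:
play_rows --steps '[{"gripper":-1,"tx":-0.001,"ty":0,"tz":0.004,"twist":0},{"gripper":-1,"tx":-0.001,"ty":0,"tz":0.004,"twist":0},{"gripper":-1,"tx":-0.001,"ty":0,"tz":0.004,"twist":0}]'

```text
time_s: 9.85
position: [0.5564, -0.0624, 0.0654]
orientation: [-0.028, -3.141, 0.002]
contact_force: [-16.2, 2.1, 28.9]
grip_width: 0.0001
finger_force: 16.7
```

Emit:
play_rows --steps '[{"gripper":-1,"tx":0.005,"ty":0,"tz":-0.03,"twist":0},{"gripper":-1,"tx":0.008,"ty":0,"tz":-0.1,"twist":0},{"gripper":-1,"tx":0.008,"ty":0,"tz":-0.18,"twist":0},{"gripper":-1,"tx":0.008,"ty":0,"tz":-0.25,"twist":0},{"gripper":-1,"tx":0.008,"ty":0,"tz":-0.25,"twist":0}]'

```text
time_s: 10.27
position: [0.5566, -0.0627, 0.1958]
orientation: [0.028, 3.13, -0.003]
contact_force: [1.6, 0.4, 0.6]
grip_width: 0.0003
finger_force: 0.0
```

```bash
python3 m.py w9;python3 - <<'E'
from h import *
c=cap("scene");save(c,"end")
E
```

```text
face offset -0.19259455490486355
stop [ 393  174   86   82 5359] top h 0.048773572550752556 ctr [0.56206864 0.04492781 0.10280998] rad 0.027147069573402405 foot [0.58266572 0.04453274 0.05860649]
start [ 262  178   41   42 1343] top h 0.021909051897326327 ctr [ 0.55882134 -0.062201    0.07261236] rad 0.01592310518026352 foot [ 0.56807354 -0.06237846  0.05275618]
start [181 181  37  37 960] top h 0.01755996603194303 ctr [ 0.55932979 -0.12568505  0.06861793] rad 0.014536014758050442 foot [ 0.56674536 -0.12582729  0.05270333]
```

View pics/w9.png

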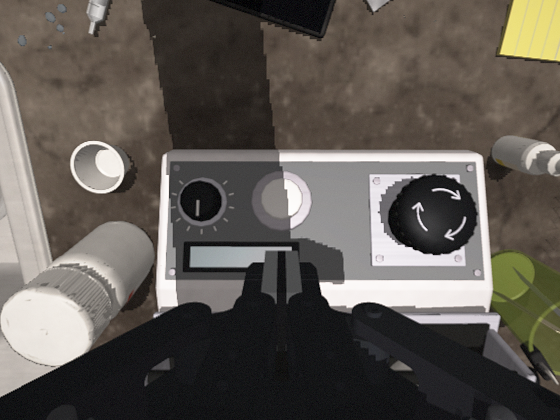

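The final view shows the stop out at (433,213) and the start button back up at (284,199). The things standing around the shaker are still in place, and the robot touches nothing.

```bash
python3 -c "
from bench import r
print(r.job_done())"
```

```text
the job is handed in; nothing more can be done
None
```

The job is handed in, with no verdict returned: I pressed the stop until it locked, twisted it about 55° clockwise so it sprang back out, then pressed the start button to its hard stop and let it go, in about 10 s with nothing around the shaker touched.

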